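Start a tight punch edge-first in the disc cutter

TASK

Take the thicker of the two steel punches out of the wooden rack and set it in the wide bore of the disc cutter. It is a tight fit with no lead-in, so start it leaning about fifteen degrees with one edge of its foot down in the bore, then straighten it and slide it down, still in your grip, until it stands upright on the bottom; do not drop it or force it (keep the push on the cutter below 20 N). Leave it standing there, with the thin punch still in its rack and the other things where they are.

Things in the scene. Friction and masses are not known exactly. Their poses are not given: they have to be found in the camera images.
- thick_punch: the thicker punch: a plain round bright steel pin, 18 mm diameter, 90 mm long, about 0.18 kg, square-edged flat foot without bevel, standing upright in one of the two holes of the rack (either one). Origin: centre of its foot; z runs up along the pin.
- thick_punch_foot (a point): centre of the thick punch's foot (the same point as its origin)
- thin_punch: the thinner punch: same make, 12 mm diameter, 90 mm long, in the other hole of the rack; to be left there. Origin: centre of its foot, z up.
- punch_rack: fixed wooden block, 50 (x) by 120 (y) by 28 mm high, with two equal loose holes of 23 mm, 18 mm deep, at y = +31 and y = -31 mm, x = 0. Origin: centre of its underside, on the bench. The punches' feet stand in the holes 10 mm above the bench, off the hole centres by up to 1.5 mm.
- disc_cutter: disc cutter fixed on the bench; origin: centre of its underside. Dark base plate 80 (x) by 144 (y) by 10 mm; on it a steel guide block 60 by 88 mm, its flat top 42 mm above the bench, with two upright sharp-rimmed bores, 19 mm at nominal x 0, y +22 mm and 13 mm at x 0, y -24 mm, both 32 mm deep, ending on the base plate. Screwed ears at both y ends, 33 mm high.
- wide_bore (a point): NOMINAL centre of the wide bore's mouth, 42 mm above the bench, fixed to the base plate. The guide block is screwed on through slots: the real bore (19 mm, 32 mm deep) lies up to 5.5 mm from here along the cutter's x and up to 5.5 mm along its y, is not measured, and stays put under load. Find it by feel or sight.
- beeswax: round puck of beeswax, 45 mm wide, 17 mm high, bystander; origin under its centre
- loupe: small folding loupe, 29 by 61 by 13 mm, bystander; origin under its centre
- dapping_block: 50 mm brass doming cube with round hollows, bystander; origin under its centre
Not all that is in view belongs to the job. What is shaped like the thick_punch but green is not meant.

How it is judged:
By the outcome, as a careful person would: the job done as asked, in the order asked, and still so for the second after the job is handed in, with the robot touching nothing.
It also fails if it takes over 72 s, if anything falls off the work surface, if the arm or the gripper's body presses on something with over 40 N, if the wrist force passes 120 N, or if a joint passes its speed limit or range.

ROBOT

A 6-joint arm with a two-finger parallel gripper is mounted at the origin on a cart in front of the work surface, level with it; the furniture and walls round the work are solid. World frame = base frame: x ahead of the robot, y to its left, z up, the work surface at z = 0. Lengths are in mm, angles in rad, forces in N, time in s.
With the tool pointing down it reaches from about 325 to 875 mm from the base axis. Payload 4.4 kg.
Tool frame: the origin (TCP) lies at the very end of the fingers, on their centre line; the grasp point (between the pads) lies behind it (r.tcp_to_grasp is the z of the grasp point in the tool frame, in mm); z points along the fingers, y is the direction in which the jaws open and shut (so a half turn about z gives the same grasp; the last joint's range is limited). The gripper opens to 85 mm and grips with 20 to 120 N. Pads are 22 mm wide; open, the fingers measure 114 mm over their backs; the gripper's body (76 mm by 85 mm) begins 54 mm behind the grasp point. The pads swing forward as they close: fully open they stand 13 mm farther back than shut.
Start: joints at [-1.472, 0.207, 1.542, -0, 1.393, -0.15], TCP at [141.576, -557.3, 231.282] pointing down, gripper open.
Joint ranges: [-2.73, 2.73], [-0.86, 2.22], [0.23, 2.46], [-1.11, 4.25], [0.08, 2.63], [-2.82, 2.82]. Speed limits (rad/s): [2.79, 2.79, 3.14, 3.14, 3.14, 3.14].

INTERFACE

Orientations are given as a unit quaternion [x, y, z, w].
In Python, from plant import r gives the robot as it stands.
- The arm moves only by the tool send_rows, never from a script. Its argument "steps" is a list of rows, each a list of 7 numbers: the turn, a rotation vector about the tool's x, y, z in rad, then the shift along the tool's x, y, z in cm, then the finger opening in cm, from 0 to 8.54. In form: [[rx, ry, rz, tx, ty, tz, fingers], ...]. A call has 1 to 12 rows; each row is the pose to reach, as a shift and turn from the pose commanded when the call began, along the tool's axes at that moment; what a row does not reach only later rows make up. A row lasts 1/10 s, in which the tool goes at most 50 mm and 8.59 degrees, less where a joint would pass 70% of its speed; a pose out of reach is approached as far as the arm can. A call with a gripper value outside its range is refused whole. The fingers move at their own pace and stop on an object; "squeeze" is the grip in N (left out, the last holds). Time passes only in rows, so rows that repeat a pose let the fingers close. It gives the time, the measured TCP pose, the force and the opening at its end, in the units of the state.
- r.observe(): the state, without advancing time (a new reading comes with each control period).
- r.capture(name): name is "scene" or "top" or "wrist"; returns (picture, depth): 384x512x3 uint8, red, green, blue; 384x512 float32, mm along the optical axis (not along the pixel's ray), 0 where there is no reading.
- r.camera_model(name): a dict with "camera_matrix" (3x3 intrinsics, pixels), "cam_to_world" (4x4, takes a point from camera to world coordinates). Camera axes: x right, y down, z forward; pixel columns grow to the right and rows downward; lengths in mm; the calibration is good to about 2 mm. The wrist camera is an equidistant fisheye: a pixel r from the principal point sees the ray r / f radians off the axis. A picture is of the moment at which its call begins: read the wrist's pose just before it. camera_model takes no time and is no camera call; for the wrist camera it gives the pose at the moment of the call.
- r.sign_off(): hands the job in, once; it reports no verdict.
The state is a dict: "clock": time; "joint_pos": joint angles; "qd": joint speeds; "effort": joint torques, N m; "tool_pos": TCP position; "tool_rot": TCP orientation; "contact_force": force on the tool from outside, world axes, zero at the start; "ft_torque": the same for the moment, N m; "finger_gap": finger opening in mm.
Only numpy, scipy, OpenCV 4.12 (cv2) and the standard library are available. Lean on these libraries where they do the work, as an engineer would, in place of code of your own. Each camera call takes 0.05 s, during which the arm holds its last target. There are 200 camera calls.

## Working session

There is one attempt and no reset: what is moved stays moved. The work goes in short steps, Python scripts to look and compute and a tool call to move; the robot and the scene stay as the last step left them, time stands still between calls to the robot, and variables do not carry over. Pictures are saved under pics/ and viewed, about 8 in all and at most 12, crops included, and the job is handed in when it is done.

Besides the shell and the picture viewer there is one more tool, called after "Request:" in YAML: its name, and indented under it one key for each argument. send_rows: Moves the arm, as the interface text tells. Its arguments: {"type":"object","properties":{"steps":{"type":"array","items":{"type":"array","items":{"type":"number"}}},"squeeze":{"type":"number"}},"required":["steps"]}

```bash
ls; mkdir -p pics; python3 - <<'E'
from plant import r
import cv2,numpy as np
print(r.observe(), r.tcp_to_grasp)
for n in("scene","top"):
    p,d=r.capture(n); cv2.imwrite(f"pics/{n}0.png",cv2.cvtColor(p,cv2.COLOR_RGB2BGR)); np.save(f"{n}0.npy",d)
    m=r.camera_model(n); print(n,m["camera_matrix"],m["cam_to_world"])
a=cv2.imread("pics/scene0.png");b=cv2.imread("pics/top0.png")
E
```

```text
pics
{'clock': 0.0, 'joint_pos': array([-1.47251155e+00,  2.07416188e-01,  1.54297218e+00,  6.63949430e-06,
        1.39349997e+00, -1.50554469e-01]), 'qd': array([-0.00052884, -0.00053268,  0.00029678, -0.00058623,  0.00280968,
        0.00117542]), 'effort': array([ 4.86366855e-05, -3.83033645e+01, -2.91596657e+01, -2.60571132e-04,
        1.05276878e-02, -1.74835932e-06]), 'tool_pos': array([ 141.49542563, -556.53092774,  230.11928714]), 'tool_rot': array([ 9.92269278e-01,  1.24098196e-01,  3.32611666e-05, -1.14736418e-03]), 'contact_force': array([ 0.54455529, -0.27831682, -0.97056558]), 'ft_torque': array([ 0.03201051,  0.00155483, -0.01602326]), 'finger_gap': 85.50733872530076} -18.700000000000003
scene [[398.4341811    0.         259.06694009]
 [  0.         398.4341811  193.81528215]
 [  0.           0.           1.        ]] [[-8.91552468e-01 -2.92808045e-01  3.45539643e-01  3.07084196e+02]
 [-4.52784774e-01  5.57750368e-01 -6.95629553e-01  5.01818455e+02]
 [ 1.09610661e-02 -7.76645334e-01 -6.29842742e-01  6.31000604e+02]
 [ 0.00000000e+00  0.00000000e+00  0.00000000e+00  1.00000000e+00]]
top [[439.17869931   0.         266.75896447]
 [  0.         439.17869931 190.93359447]
 [  0.           0.           1.        ]] [[-1.09486467e-02 -9.92264343e-01  1.23659213e-01  4.60763074e+02]
 [-9.99773741e-01  1.31182580e-02  1.67444876e-02 -1.25018633e+02]
 [-1.82371515e-02 -1.23447904e-01 -9.92183461e-01  1.18330477e+03]
 [ 0.00000000e+00  0.00000000e+00  0.00000000e+00  1.00000000e+00]]
```

View pics/top0.png

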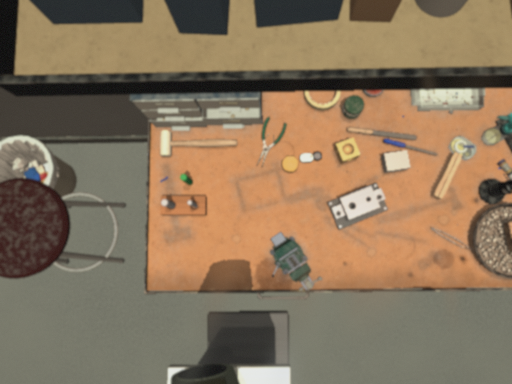

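View pics/scene0.png

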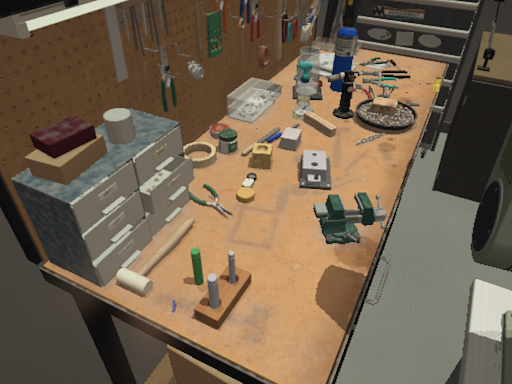

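The top view shows the rack at about (185,205) with its punches at (167,202) and (192,203), the cutter at (357,205) and the green decoy at (185,177). In the scene view the thick punch is the left one at (212,290). Next I'll enlarge both in one picture.

```bash
cat > h.py <<'E'
import numpy as np
from plant import r
def ray(n,u,v,z=None,d=None):
    m=r.camera_model(n);K=m["camera_matrix"];T=m["cam_to_world"]
    q=T[:3,:3]@np.linalg.solve(K,[u,v,1.]);o=T[:3,3]
    s=d if z is None else (z-o[2])/q[2]
    return o+s*q
E
python3 - <<'E'
import cv2,numpy as np
from h import *
b=cv2.imread("pics/top0.png");s=cv2.imread("pics/scene0.png")
c=np.vstack([np.hstack([cv2.resize(b[180:230,150:216],None,fx=6,fy=6,interpolation=2),cv2.resize(b[180:230,324:390],None,fx=6,fy=6,interpolation=2)]),
 np.hstack([cv2.resize(s[245:325,190:256],(396,300*8//8)),cv2.resize(s[140:200,290:345],(396,300))])])
cv2.imwrite("pics/c1.png",c)
d=np.load("top0.npy")
for u,v in[(167,202),(192,203),(180,210),(345,211),(370,200),(357,205)]: print(u,v,d[v,u],ray("top",u,v,d=d[v,u]).round(1))
E
```

```text
167 202 1096.4445 [571.7 142.7  96.6]
192 203 1109.0806 [569.7  82.7  82.6]
180 210 1166.0769 [557.2 125.5  24.3]
345 211 1145.0911 [ 548.2 -309.1   37. ]
370 200 1142.952 [ 575.7 -374.2   41.5]
357 205 1143.1545 [ 563.2 -340.2   40.3]
```

View pics/c1.png

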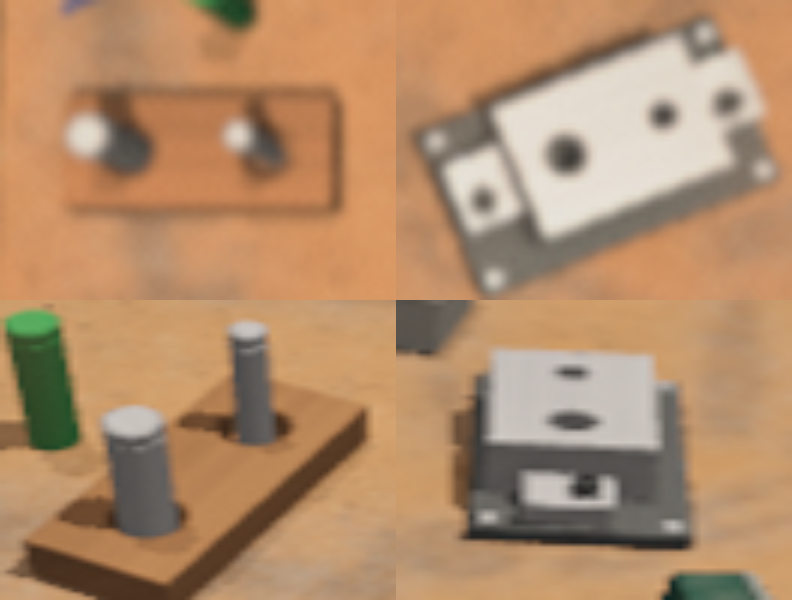

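The crop shows the thick punch's top at crop (88,136), the wide bore at (566,155) and the narrow bore at (663,115). The block outline gives the cutter's yaw.

```bash
python3 - <<'E'
from h import *
def P(x,y,z,u0=150):
    if x>396: x-=396;u0=324
    return ray("top",u0+(x+.5)/6-.5,180+(y+.5)/6-.5,z).round(1)
print("thick",P(88,136,100),"thin",P(239,136,100))
print("rack corners",[P(*a,28) for a in[(68,92),(335,92),(335,208),(66,208)]])
w=P(566,155,42);n=P(663,115,42);print("wide",w,"narrow",n,np.degrees(np.arctan2(*(w-n)[[1,0]])),np.linalg.norm(w-n))
print("block",[P(*a,42) for a in[(492,105),(683,36),(738,165),(547,240)]])
print("plate",[P(*a,10) for a in[(415,132),(491,295),(778,180),(708,15)]])
# scene view
def S(x,y,z):
    if y<300: return
    y-=300
    if x<396: u,v=190+(x+.5)/6-.5,245+(y+.5)*80/300-.5
    else: u,v=290+(x-396+.5)*55/396-.5,140+(y+.5)*60/300-.5
    return ray("scene",u,v,z).round(1)
print("scene thick",S(133,423,100),"wide",S(573,421,42),"narrow",S(572,372,42))
from scipy.spatial.transform import Rotation as R
o=r.observe();Q=R.from_quat(o["tool_rot"]);print(Q.as_matrix().round(3))
m=r.camera_model("wrist");T=m["cam_to_world"];print(m["camera_matrix"]);print(Q.as_matrix().T@(T[:3,3]-o["tool_pos"]),(Q.as_matrix().T@T[:3,:3]).round(3))
E
```

```text
thick [570.8 148.7 100. ] thin [570.   85.9 100. ]
rack corners [array([597.8, 176.2,  28. ]), array([596.2,  57.5,  28. ]), array([544.9,  57.2,  28. ]), array([546.3, 176.1,  28. ])]
wide [ 562.1 -326.7   42. ] narrow [ 579.  -369.2   42. ] 111.68509665483246 45.73685603536823
block [array([ 584.3, -295.4,   42. ]), array([ 613.5, -379.3,   42. ]), array([ 556.9, -400.7,   42. ]), array([ 525.5, -317.3,   42. ])]
plate [array([ 576.1, -265.6,   10. ]), array([ 503.2, -297.1,   10. ]), array([ 552.7, -425.8,   10. ]), array([ 627.1, -397.9,   10. ])]
scene thick [567.8 150.9 100. ] wide [ 559.6 -325.4   42. ] narrow [ 576.4 -368.6   42. ]
[[ 0.969  0.246 -0.   ]
 [ 0.246 -0.969  0.002]
 [ 0.    -0.002 -1.   ]]
[[297.31863964   0.         259.17760378]
 [  0.         297.31863964 191.71313487]
 [  0.           0.           1.        ]]
[  84.0218774    -0.38500618 -142.85892279] [[-0.    -0.946 -0.323]
 [ 1.    -0.     0.   ]
 [-0.    -0.323  0.946]]
```

Request:
send_rows:
  steps:
    - [0,0,0,29,-29,0,5]
    - [0,0,0,29,-29,0,5]
    - [0,0,0,29,-29,0,5]
    - [0,0,0,29,-29,0,5]
    - [0,0,0,29,-29,0,5]
    - [0,0,0,29,-29,0,5]
    - [0,0,0,29,-29,0,5]
    - [0,0,0,29,-29,0,5]
    - [0,0,0,29,-29,0,5]
    - [0,0,0,29,-29,0,5]
  squeeze: 40

```text
clock: 1.1
tool_pos: [351.6, -203.4, 231.0]
tool_rot: [0.992, 0.126, -0.0, -0.0]
contact_force: [-0.1, -0.3, -0.2]
finger_gap: 50.2
```

Request:
send_rows:
  steps:
    - [0,0,0,29.9,-28.8,0,5]
    - [0,0,0,29.9,-28.8,0,5]
    - [0,0,0,29.9,-28.8,0,5]
    - [0,0,0,29.9,-28.8,0,5]
    - [0,0,0,29.9,-28.8,0,5]
    - [0,0,0,29.9,-28.8,2,5]
    - [0,0,0,29.9,-28.8,4,5]
    - [0,0,0,29.9,-28.8,6,5]
    - [0,0,0,29.9,-28.8,8,5]
    - [0,0,0,29.9,-28.8,8,5]
    - [0,0,0,29.9,-28.8,8,5]
    - [0,0,0,29.9,-28.8,8,5]

```text
clock: 2.3
tool_pos: [571.2, 145.9, 152.5]
tool_rot: [0.992, 0.123, 0.001, 0.0]
contact_force: [0.9, -0.3, 0.4]
finger_gap: 49.8
```

```bash
cat >> h.py <<'E'
import cv2
from scipy.spatial.transform import Rotation as R
def wray(u,v,T,z):
    K=r.camera_model("wrist")["camera_matrix"];f=K[0,0]
    a=np.array([u-K[0,2],v-K[1,2]]);q=np.linalg.norm(a);t=q/f
    d=T[:3,:3]@np.r_[a/max(q,1e-9)*np.sin(t),np.cos(t)];o=T[:3,3]
    return o+(z-o[2])/d[2]*d
def shot(name):
    o=r.observe();T=r.camera_model("wrist")["cam_to_world"];p,d=r.capture("wrist")
    p=p[:,:,::-1].copy();cv2.imwrite(f"pics/{name}.png",p);np.savez(f"{name}.npz",T=T,d=d,pos=o["tool_pos"],q=o["tool_rot"]);return o,T,p,d
def st():
    o=r.observe();A=R.from_quat(o["tool_rot"]).as_matrix()
    print("t",round(o["clock"],2),"tcp",o["tool_pos"].round(2),"F",o["contact_force"].round(2),"M",o["ft_torque"].round(2),"gap",round(o["finger_gap"],2),"z",A[:,2].round(4),"q",o["joint_pos"].round(2));return o,A
E
python3 -c "
from h import *
st();shot('w1')"
```

```text
t 2.3 tcp [571.16 145.92 152.53] F [ 0.87 -0.25  0.37] M [0.   0.02 0.02] gap 49.83 z [ 1.9e-03 -5.0e-04 -1.0e+00] q [ 0.1   0.31  1.58 -0.    1.25  1.43]
```

View pics/w1.png

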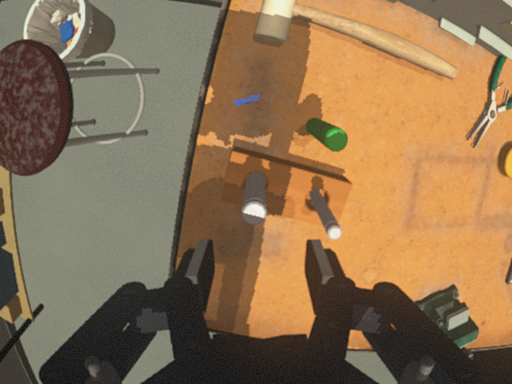

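In the wrist view the thick punch's top is at (255,213), the thin one at (334,232) and the green decoy at (330,137).

```bash
python3 -c "
from h import *
T=np.load('w1.npz')['T']
print(wray(255,212.5,T,100),wray(334,231.5,T,100))
p=cv2.imread('pics/w1.png');cv2.imwrite('pics/w1c.png',cv2.resize(p[165:250,225:360],None,fx=5,fy=5,interpolation=2))"
```

```text
[572.01650673 149.46498512 100.        ] [571.02678048  88.33368702 100.        ]
```

View pics/w1c.png

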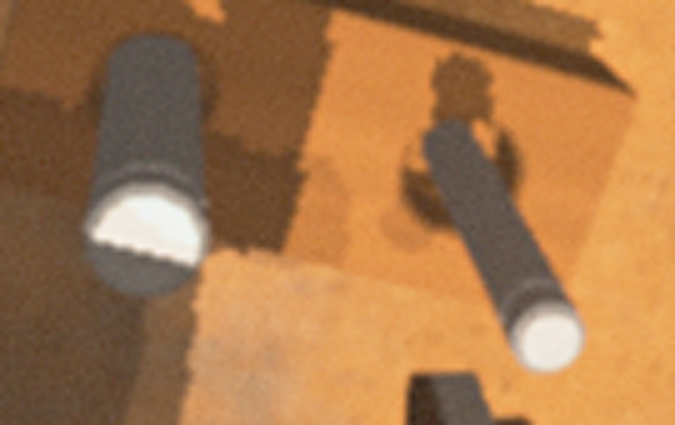

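The crop puts the thick punch's top at (254.4,212.5), half of it in shadow, which gives about (571.5,149). Next I descend and grip.

Request:
send_rows:
  steps:
    - [0,0,0,0.1,-0.3,2,5]
    - [0,0,0,0.1,-0.3,4.5,5]
    - [0,0,0,0.1,-0.3,7,5]
    - [0,0,0,0.1,-0.3,9.6,5]
    - [0,0,0,0.1,-0.3,9.6,4]
    - [0,0,0,0.1,-0.3,9.6,3]
    - [0,0,0,0.1,-0.3,9.6,2.2]
    - [0,0,0,0.1,-0.3,9.6,1.6]
    - [0,0,0,0.1,-0.3,9.6,1.6]
    - [0,0,0,0.1,-0.3,9.6,1.6]
  squeeze: 40

```text
clock: 3.35
tool_pos: [572.6, 150.9, 58.1]
tool_rot: [0.992, 0.124, 0.002, 0.0]
contact_force: [0.5, -1.7, 7.4]
finger_gap: 16.8
```

```bash
python3 -c "
from h import *
st()"
```

```text
t 3.35 tcp [572.56 150.91  58.06] F [ 0.5  -1.65  7.42] M [-0.31  0.14  0.01] gap 16.75 z [ 4.9e-03 -3.0e-04 -1.0e+00] q [ 0.11  0.43  1.64 -0.    1.07  1.43]
```

Request:
send_rows:
  steps:
    - [0,0,0,0,0,0,0.8]
    - [0,0,0,0,0,0,0.8]
    - [0,0,0,0,0,0,0.8]
    - [0,0,0,0,0,0,0.8]
  squeeze: 60

```text
clock: 3.75
tool_pos: [572.6, 150.9, 58.1]
tool_rot: [0.992, 0.124, 0.002, 0.0]
contact_force: [-0.5, -1.9, 7.4]
finger_gap: 16.6
```

```bash
python3 -c "
from h import *
st()"
```

```text
t 3.75 tcp [572.57 150.92  58.14] F [-0.52 -1.9   7.38] M [-0.34  0.16 -0.  ] gap 16.59 z [ 4.9e-03 -4.0e-04 -1.0e+00] q [ 0.11  0.43  1.64 -0.    1.07  1.43]
```

Request:
send_rows:
  steps:
    - [0,0,0,0,0,-1,0.8]
    - [0,0,0,0,0,-3,0.8]
    - [0,0,0,0,0,-6,0.8]
    - [0,0,0,0,0,-9,0.8]
    - [0,0,0,0,0,-12,0.8]
    - [0,0,0,0,0,-12,0.8]
    - [0,0,0,0,0,-12,0.8]

```text
clock: 4.45
tool_pos: [570.5, 151.3, 176.0]
tool_rot: [0.992, 0.124, 0.001, -0.0]
contact_force: [-0.7, 0.5, -1.9]
finger_gap: 16.7
```

```bash
python3 -c "
from h import *
st();shot('w2')"
```

```text
t 4.45 tcp [570.48 151.3  176.01] F [-0.72  0.46 -1.92] M [-0.05 -0.01 -0.02] gap 16.7 z [ 1.4e-03  4.0e-04 -1.0e+00] q [0.11 0.29 1.56 0.   1.29 1.43]
```

Request:
send_rows:
  steps:
    - [0,0,0,-1,3,0,0.8]
    - [0,0,0,-3,7,0,0.8]
    - [0,0,0,-15.8,46,0,0.8]
    - [0,0,0,-15.8,46,0,0.8]
    - [0,0,0,-15.8,46,0,0.8]
    - [0,0,0,-15.8,46,0,0.8]
    - [0,0,0,-15.8,46,0,0.8]
    - [0,0,0,-15.8,46,0,0.8]
    - [0,0,0,-15.8,46,0,0.8]
    - [0,0,0,-15.8,46,0,0.8]
    - [0,0,0,-15.8,46,0,0.8]
    - [0,0,0,-15.8,46,0,0.8]

```text
clock: 5.7
tool_pos: [528.8, -334.7, 172.6]
tool_rot: [0.992, 0.122, -0.001, -0.002]
contact_force: [0.1, -0.0, -1.5]
finger_gap: 16.7
```

```bash
python3 -c "
from h import *
st()"
```

```text
t 5.7 tcp [ 528.81 -334.74  172.64] F [ 0.09 -0.01 -1.53] M [ 0.07 -0.   -0.03] gap 16.65 z [-0.0032  0.003  -1.    ] q [-0.7   0.37  1.46  0.    1.32  0.62]
```

View pics/w2.png

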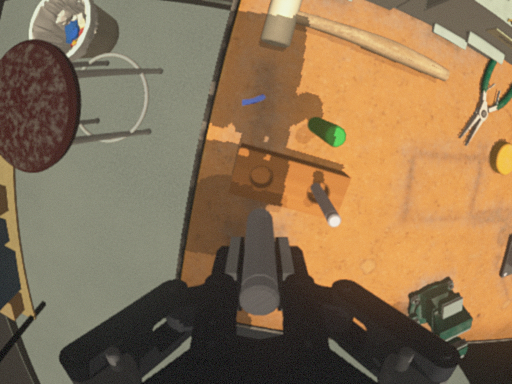

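The punch is held straight, with its foot at (259,208) and its top at (262,293). The thin punch and the decoy are untouched. Now I'll lean it 15°, lower it beside the bore and look.

Request:
send_rows:
  steps:
    - [0.1,0,0,0,0.48,1.5,0.8]
    - [0.2,0,0,0,0.95,3.5,0.8]
    - [0.262,0,0,0,1.24,5,0.8]
    - [0.262,0,0,0,1.24,6,0.8]
    - [0.262,0,0,0,1.24,6.2,0.8]
    - [0.262,0,0,0,1.24,6.2,0.8]
    - [0.262,0,0,0,1.24,6.2,0.8]

```text
clock: 6.4
tool_pos: [534.2, -344.6, 114.6]
tool_rot: [0.984, 0.124, -0.016, -0.129]
contact_force: [-0.2, -1.0, -0.9]
finger_gap: 16.7
```

```bash
python3 -c "
from h import *
o,A=st();shot('w3');f=o['tool_pos']+48.1*A[:,2];print('foot',f,'low',f+9*A[:,1]);print(A.round(3))
p=cv2.imread('pics/w3.png');cv2.imwrite('pics/w3c.png',cv2.resize(p[90:290,150:370],None,fx=3,fy=3,interpolation=2))"
```

```text
t 6.4 tcp [ 534.23 -344.59  114.59] F [-0.24 -1.03 -0.9 ] M [-0.17 -0.02  0.02] gap 16.66 z [-0.0629  0.2496 -0.9663] q [-0.78  0.57  1.31  0.13  1.48  0.52]
foot [ 531.2022477  -332.58833197   68.10772624] low [ 533.36013034 -341.01306863   65.79097102]
[[ 0.969  0.24  -0.063]
 [ 0.248 -0.936  0.25 ]
 [ 0.001 -0.257 -0.966]]
```

View pics/w3c.png

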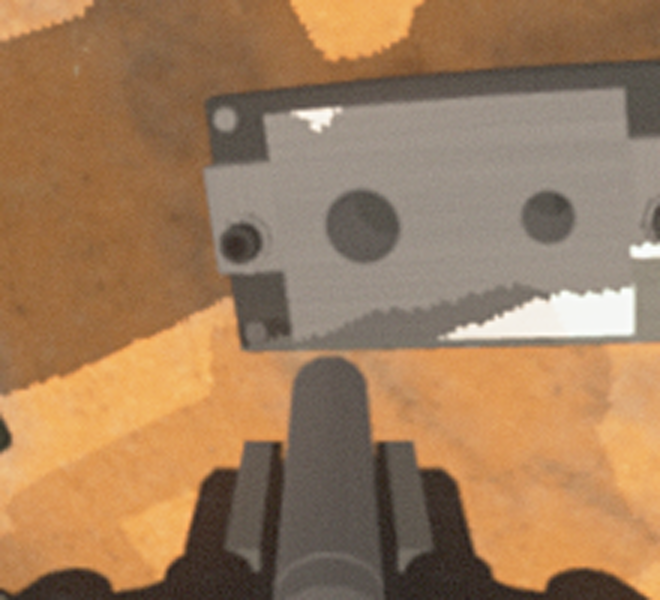

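The wide bore is at crop (363,226) and the narrow one at (548,217). The foot's near edge is at (331,358).

```bash
cat >> h.py <<'E'
def wproj(P,T):
    K=r.camera_model("wrist")["camera_matrix"];c=T[:3,:3].T@(np.asarray(P)-T[:3,3]);n=np.hypot(c[0],c[1]);t=np.arctan2(n,c[2])
    return K[0,0]*t*c[:2]/n+K[:2,2]
E
python3 -c "
from h import *
D=np.load('w3.npz');T=D['T'];A=R.from_quat(D['q']).as_matrix()
c=lambda x,y:(150+(x+.5)/3-.5,90+(y+.5)/3-.5)
w=wray(*c(363,226),T,42);n=wray(*c(548,217),T,42);print('wide',w,'narrow',n,np.linalg.norm(w-n))
for L in (44,48.1,52):
  f=D['pos']+L*A[:,2]
  print(L,[((wproj(f+9*v,T)-[149.5,89.5])*3-.5).round(1) for v in (A[:,0],A[:,1],-A[:,1])])
# bore rim left/right
for a in((327,226),(399,226),(363,189),(363,263)): print(wray(*c(*a),T,42).round(1))
"
```

```text
wide [ 562.03052498 -326.31831707   42.        ] narrow [ 578.58536087 -369.00256732   42.        ] 45.782177877005125
44 [array([330.1, 353.2]), array([369.3, 389.5]), array([290.8, 389.6])]
48.1 [array([330. , 346.6]), array([368.5, 382.4]), array([291.5, 382.4])]
52 [array([330. , 340.5]), array([367.8, 375.8]), array([292.1, 375.8])]
[ 559.2 -317.5   42. ]
[ 564.9 -335.    42. ]
[ 571.1 -323.9   42. ]
[ 552.8 -328.8   42. ]
```

Request:
send_rows:
  steps:
    - [0,0,0,1,0.1,0.3,0.8]
    - [0,0,0,2.2,0.2,0.8,0.8]
    - [0,0,0,3.1,0.3,1.5,0.8]
    - [0,0,0,3.34,0.31,1.9,0.8]
    - [0,0,0,3.34,0.31,1.97,0.8]
    - [0,0,0,3.34,0.31,1.97,0.8]
    - [0,0,0,3.34,0.31,1.97,0.8]

```text
clock: 7.15
tool_pos: [565.2, -335.6, 93.4]
tool_rot: [0.984, 0.123, -0.016, -0.13]
contact_force: [-0.2, 0.4, -1.1]
finger_gap: 16.7
```

```bash
cat >> h.py <<'E'
B=np.array([562.,-326.4])
def low(o,A):
    f=o['tool_pos']+48.1*A[:,2]-2*A[:,0];h=np.array([.248,-.969]);k=np.array([.969,.248]);l=f+9*A[:,1]*np.sign(1)
    print('foot',f.round(1),'low',l.round(2),'low rel bore u,v',((l[:2]-B)@h).round(2),((l[:2]-B)@k).round(2),'lean',np.degrees(np.arccos(-A[2,2])).round(2))
E
python3 -c "
from h import *
low(*st());shot('w4')
p=cv2.imread('pics/w4.png');cv2.imwrite('pics/w4c.png',cv2.resize(p[140:290,190:330],None,fx=4,fy=4,interpolation=2))"
```

```text
t 7.15 tcp [ 565.18 -335.61   93.42] F [-0.23  0.43 -1.11] M [-0.15 -0.06  0.01] gap 16.74 z [-0.0639  0.2511 -0.9659] q [-0.74  0.63  1.26  0.14  1.46  0.55]
foot [ 560.2 -324.    47. ] low [ 562.3  -332.45   44.64] low rel bore u,v 5.94 -1.21 lean 15.01
```

View pics/w4c.png

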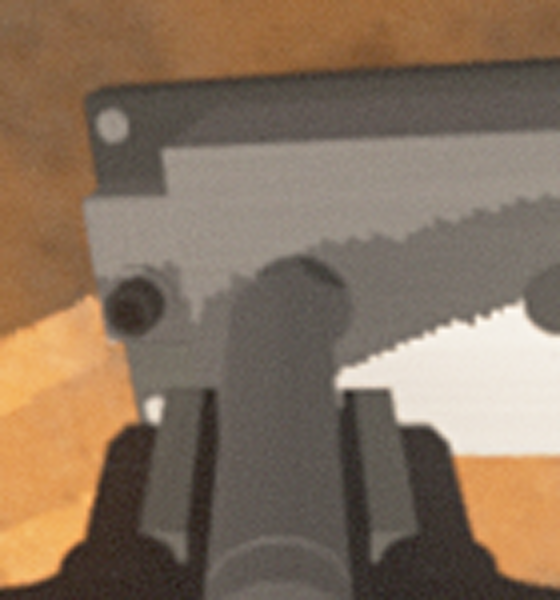

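The bore shows at crop (305,303) and the foot lies over its left half, centred near (283,318). Its right edge, the low one, is over the hole. I'll shift 1.2 mm in +x and lower slowly.

Request:
send_rows:
  steps:
    - [0,0,0,0.12,0,0,0.8]
    - [0,0,0,0.12,0.05,0.1,0.8]
    - [0,0,0,0.12,0.07,0.25,0.8]
    - [0,0,0,0.12,0.1,0.4,0.8]
    - [0,0,0,0.12,0.11,0.45,0.8]
    - [0,0,0,0.12,0.11,0.45,0.8]

```text
clock: 7.8
tool_pos: [566.4, -334.9, 88.5]
tool_rot: [0.984, 0.123, -0.016, -0.13]
contact_force: [-0.5, 0.2, -1.9]
finger_gap: 16.6
```

```bash
python3 -c "
from h import *
low(*st())"
```

```text
t 7.8 tcp [ 566.36 -334.86   88.54] F [-0.55  0.23 -1.89] M [-0.25 -0.09  0.04] gap 16.56 z [-0.0642  0.2514 -0.9658] q [-0.74  0.64  1.26  0.14  1.46  0.55]
foot [ 561.3 -323.3   42.1] low [ 563.48 -331.69   39.76] low rel bore u,v 5.49 0.12 lean 15.04
```

Request:
send_rows:
  steps:
    - [0,0,0,0,0.03,0.1,0.8]
    - [0,0,0,0,0.13,0.07,0.8]
    - [0,0,0,0,0.22,0.05,0.8]
    - [0,0,0,0,0.22,0.05,0.8]
    - [0,0,0,0,0.22,0.05,0.8]

```text
clock: 8.3
tool_pos: [567.0, -337.1, 87.8]
tool_rot: [0.984, 0.123, -0.016, -0.13]
contact_force: [1.0, 0.5, -2.0]
finger_gap: 16.6
```

```bash
python3 -c "
from h import *
low(*st())"
```

```text
t 8.3 tcp [ 567.05 -337.06   87.76] F [ 0.96  0.46 -1.98] M [-0.16 -0.02 -0.04] gap 16.58 z [-0.0637  0.2509 -0.9659] q [-0.74  0.65  1.26  0.14  1.46  0.55]
foot [ 562.  -325.5   41.3] low [ 564.19 -333.91   38.97] low rel bore u,v 7.82 0.26 lean 15.0
```

Request:
send_rows:
  steps:
    - [0,0,0,0,0.03,-0.01,0.8]
    - [0,0,0,0,0.06,-0.015,0.8]
    - [0,0,0,0,0.08,-0.02,0.8]
    - [0,0,0,0,0.08,-0.02,0.8]

```text
clock: 8.7
tool_pos: [567.2, -337.7, 87.7]
tool_rot: [0.984, 0.123, -0.016, -0.13]
contact_force: [0.6, 0.5, -1.2]
finger_gap: 16.5
```

Request:
send_rows:
  steps:
    - [0,0,0,0,0.03,-0.01,0.8]
    - [0,0,0,0,0.06,-0.015,0.8]
    - [0,0,0,0,0.08,-0.02,0.8]
    - [0,0,0,0,0.08,-0.02,0.8]

```text
clock: 9.1
tool_pos: [567.3, -338.0, 87.7]
tool_rot: [0.984, 0.123, -0.016, -0.13]
contact_force: [-1.4, 1.9, -1.4]
finger_gap: 16.4
```

```bash
python3 -c "
from h import *
low(*st())"
```

```text
t 9.1 tcp [ 567.26 -338.     87.66] F [-1.43  1.89 -1.4 ] M [0.25 0.09 0.01] gap 16.42 z [-0.0644  0.2521 -0.9655] q [-0.74  0.65  1.26  0.14  1.46  0.55]
foot [ 562.2 -326.4   41.2] low [ 564.36 -334.79   38.87] low rel bore u,v 8.71 0.21 lean 15.08
```

Contact with the bore's wall came at u = 8.7, where 8.66 was expected, so the bore estimate is confirmed. Now I straighten about the low edge in stages.

Request:
send_rows:
  steps:
    - [-0.0218,0,0,0,-0.12,0.03,0.8]
    - [-0.0436,0,0,0,-0.225,0.055,0.8]
    - [-0.0655,0,0,0,-0.33,0.08,0.8]
    - [-0.0873,0,0,0,-0.435,0.102,0.8]
    - [-0.0873,0,0,0,-0.435,0.102,0.8]
    - [-0.0873,0,0,0,-0.435,0.102,0.8]

```text
clock: 9.7
tool_pos: [566.4, -334.0, 88.2]
tool_rot: [0.988, 0.124, -0.011, -0.086]
contact_force: [-2.0, 1.1, -0.2]
finger_gap: 16.4
```

```bash
python3 -c "
from h import *
low(*st())"
```

```text
t 9.7 tcp [ 566.36 -333.98   88.16] F [-1.96  1.08 -0.18] M [0.26 0.12 0.02] gap 16.45 z [-0.0426  0.1683 -0.9848] q [-0.71  0.6   1.33  0.1   1.36  0.58]
foot [ 562.4 -326.4   40.8] low [ 564.55 -334.97   39.22] low rel bore u,v 8.94 0.35 lean 10.0
```

Request:
send_rows:
  steps:
    - [0,0,0,-0.02,-0.03,0.04,0.8]
    - [-0.0218,0,0,-0.02,-0.13,0.065,0.8]
    - [-0.0436,0,0,-0.02,-0.235,0.09,0.8]
    - [-0.0655,0,0,-0.02,-0.335,0.117,0.8]
    - [-0.0873,0,0,-0.02,-0.435,0.14,0.8]
    - [-0.0873,0,0,-0.02,-0.435,0.14,0.8]
    - [-0.0873,0,0,-0.02,-0.435,0.14,0.8]

```text
clock: 10.4
tool_pos: [565.2, -329.8, 87.4]
tool_rot: [0.991, 0.124, -0.005, -0.043]
contact_force: [-0.5, 0.5, -1.6]
finger_gap: 16.5
```

```bash
python3 -c "
from h import *
low(*st())"
```

```text
t 10.4 tcp [ 565.22 -329.84   87.44] F [-0.51  0.53 -1.56] M [0.04 0.1  0.06] gap 16.53 z [-0.0209  0.084  -0.9962] q [-0.69  0.55  1.39  0.05  1.27  0.62]
foot [ 562.3 -326.3   39.5] low [ 564.48 -334.98   38.74] low rel bore u,v 8.93 0.28 lean 4.96
```

Request:
send_rows:
  steps:
    - [-0.0218,0,0,0,-0.105,0.025,0.8]
    - [-0.0436,0,0,0,-0.21,0.05,0.8]
    - [-0.0655,0,0,0,-0.31,0.075,0.8]
    - [-0.0866,0,0,0,-0.41,0.097,0.8]
    - [-0.0866,0,0,0,-0.41,0.097,0.8]
    - [-0.0866,0,0,0,-0.41,0.097,0.8]

```text
clock: 11.0
tool_pos: [564.1, -325.7, 86.8]
tool_rot: [0.992, 0.124, 0.0, -0.0]
contact_force: [-0.6, -0.1, -1.2]
finger_gap: 16.0
```

```bash
python3 -c "
from h import *
low(*st())"
```

```text
t 11.0 tcp [ 564.09 -325.67   86.79] F [-0.58 -0.05 -1.22] M [ 0.02  0.03 -0.02] gap 16.03 z [ 1.e-04  6.e-04 -1.e+00] q [-0.66  0.5   1.46  0.    1.18  0.66]
foot [ 562.2 -326.1   38.7] low [ 564.37 -334.85   38.69] low rel bore u,v 8.78 0.2 lean 0.03
```

Upright in the bore mouth with no load. I'll slide it down in stages.

Request:
send_rows:
  steps:
    - [0,0,0,0,0.01,0.1,0.8]
    - [0,0,0,0,0.01,0.2,0.8]
    - [0,0,0,0,0.01,0.3,0.8]
    - [0,0,0,0,0.01,0.4,0.8]
    - [0,0,0,0,0.01,0.5,0.8]
    - [0,0,0,0,0.01,0.6,0.8]
    - [0,0,0,0,0.01,0.6,0.8]

```text
clock: 11.7
tool_pos: [563.9, -325.8, 80.4]
tool_rot: [0.992, 0.124, -0.0, -0.001]
contact_force: [-0.0, 0.0, -2.3]
finger_gap: 16.6
```

```bash
python3 -c "
from h import *
low(*st())"
```

```text
t 11.7 tcp [ 563.92 -325.84   80.41] F [-0.05  0.03 -2.28] M [-0.   -0.    0.04] gap 16.56 z [-5.e-04  1.e-03 -1.e+00] q [-0.66  0.51  1.46  0.    1.17  0.66]
foot [ 562.  -326.3   32.3] low [ 564.17 -335.01   32.3 ] low rel bore u,v 8.88 -0.03 lean 0.06
```

Request:
send_rows:
  steps:
    - [0,0,0,0,0,0.1,0.8]
    - [0,0,0,0,0,0.2,0.8]
    - [0,0,0,0,0,0.3,0.8]
    - [0,0,0,0,0,0.4,0.8]
    - [0,0,0,0,0,0.5,0.8]
    - [0,0,0,0,0,0.6,0.8]
    - [0,0,0,0,0,0.7,0.8]
    - [0,0,0,0,0,0.8,0.8]
    - [0,0,0,0,0,0.9,0.8]
    - [0,0,0,0,0,1.0,0.8]
    - [0,0,0,0,0,1.0,0.8]

```text
clock: 12.8
tool_pos: [563.9, -325.8, 70.4]
tool_rot: [0.992, 0.124, -0.0, -0.001]
contact_force: [-0.0, 0.6, -1.9]
finger_gap: 16.6
```

```bash
python3 -c "
from h import *
low(*st())"
```

```text
t 12.8 tcp [ 563.89 -325.81   70.44] F [-0.01  0.62 -1.87] M [-0.01  0.    0.02] gap 16.61 z [-5.e-04  1.e-03 -1.e+00] q [-0.66  0.53  1.47  0.    1.15  0.66]
foot [ 561.9 -326.3   22.3] low [ 564.14 -334.98   22.33] low rel bore u,v 8.84 -0.05 lean 0.06
```

Request:
send_rows:
  steps:
    - [0,0,0,0,0,0.15,0.8]
    - [0,0,0,0,0,0.3,0.8]
    - [0,0,0,0,0,0.45,0.8]
    - [0,0,0,0,0,0.6,0.8]
    - [0,0,0,0,0,0.75,0.8]
    - [0,0,0,0,0,0.9,0.8]
    - [0,0,0,0,0,1.0,0.8]
    - [0,0,0,0,0,1.05,0.8]
    - [0,0,0,0,0,1.1,0.8]
    - [0,0,0,0,0,1.1,0.8]

```text
clock: 13.8
tool_pos: [564.0, -325.9, 59.6]
tool_rot: [0.992, 0.124, -0.0, -0.0]
contact_force: [0.9, -0.7, -1.0]
finger_gap: 16.7
```

```bash
python3 -c "
from h import *
low(*st())"
```

```text
t 13.8 tcp [ 564.   -325.89   59.61] F [ 0.87 -0.65 -0.96] M [-0.02 -0.07 -0.01] gap 16.73 z [-3.e-04  8.e-04 -1.e+00] q [-0.66  0.54  1.47  0.    1.13  0.66]
foot [ 562.  -326.3   11.5] low [ 564.26 -335.07   11.5 ] low rel bore u,v 8.96 0.04 lean 0.05
```

Foot at about 11.5. I'll creep the last bit until the bottom is felt.

Request:
send_rows:
  steps:
    - [0,0,0,0,0,0.04,0.8]
    - [0,0,0,0,0,0.08,0.8]
    - [0,0,0,0,0,0.12,0.8]
    - [0,0,0,0,0,0.12,0.8]

```text
clock: 14.2
tool_pos: [564.0, -325.9, 58.4]
tool_rot: [0.992, 0.124, -0.0, -0.0]
contact_force: [-0.1, 0.8, -1.1]
finger_gap: 16.9
```

Request:
send_rows:
  steps:
    - [0,0,0,0,0,0.03,0.8]
    - [0,0,0,0,0,0.05,0.8]
    - [0,0,0,0,0,0.05,0.8]

```text
clock: 14.5
tool_pos: [564.1, -325.9, 58.2]
tool_rot: [0.992, 0.124, -0.0, -0.0]
contact_force: [-0.9, -0.2, -0.3]
finger_gap: 16.4
```

```bash
python3 -c "
from h import *
low(*st())"
```

```text
t 14.5 tcp [ 564.07 -325.93   58.22] F [-0.86 -0.24 -0.31] M [ 0.16  0.07 -0.01] gap 16.39 z [-1.e-04  7.e-04 -1.e+00] q [-0.66  0.54  1.47  0.    1.13  0.66]
foot [ 562.1 -326.4   10.1] low [ 564.34 -335.11   10.11] low rel bore u,v 9.02 0.11 lean 0.04
```

Request:
send_rows:
  steps:
    - [0,0,0,0,0,0.02,0.8]
    - [0,0,0,0,0,0.04,0.8]
    - [0,0,0,0,0,0.04,0.8]
    - [0,0,0,0,0,0.04,0.8]

```text
clock: 14.9
tool_pos: [564.2, -326.0, 58.2]
tool_rot: [0.992, 0.124, 0.0, -0.0]
contact_force: [-1.8, 1.2, 4.5]
finger_gap: 16.7
```

```bash
python3 -c "
from h import *
low(*st())"
```

```text
t 14.9 tcp [ 564.16 -325.97   58.16] F [-1.81  1.17  4.51] M [ 0.22  0.43 -0.02] gap 16.66 z [ 1.e-04  5.e-04 -1.e+00] q [-0.66  0.54  1.47  0.    1.13  0.66]
foot [ 562.2 -326.4   10.1] low [ 564.45 -335.16   10.06] low rel bore u,v 9.09 0.2 lean 0.03
```

It sits on the bottom with about 5 N. I'll ease off slightly, open and rise.

Request:
send_rows:
  steps:
    - [0,0,0,0,0,-0.03,0.8]
    - [0,0,0,0,0,-0.03,1.8]
    - [0,0,0,0,0,-0.03,2.2]
    - [0,0,0,0,0,-0.03,3]
    - [0,0,0,0,0,-0.03,4]
    - [0,0,0,0,0,-0.03,5]
    - [0,0,0,0,0,-0.03,5]
    - [0,0,0,0,0,-0.03,5]

```text
clock: 15.7
tool_pos: [564.0, -325.9, 57.9]
tool_rot: [0.992, 0.124, -0.0, -0.0]
contact_force: [-0.2, -1.1, 0.1]
finger_gap: 50.0
```

Request:
send_rows:
  steps:
    - [0,0,0,0,0,-1,5]
    - [0,0,0,0,0,-2.5,5]
    - [0,0,0,0,0,-5,5]
    - [0,0,0,0,0,-8,5]
    - [0,0,0,0,0,-11,5]
    - [0,0,0,0,0,-13,5]
    - [0,0,0,0,0,-13,5]
    - [0,0,0,0,0,-13,5]

```text
clock: 16.5
tool_pos: [564.3, -326.2, 189.0]
tool_rot: [0.992, 0.124, 0.001, 0.0]
contact_force: [0.1, 0.2, -0.4]
finger_gap: 50.1
```

```bash
python3 -c "
from h import *
o,T,p,d=shot('w5');st()
s,_=r.capture('scene');s=s[:,:,::-1]
cv2.imwrite('pics/end.png',np.hstack([cv2.resize(p[100:300,150:370],(440,400)),cv2.resize(s[130:330,180:355],(350,400))]))"
```

```text
t 16.55 tcp [ 563.58 -325.64  187.36] F [-0.47  0.37 -0.59] M [0.03 0.01 0.02] gap 50.14 z [-0.001   0.0014 -1.    ] q [-0.66  0.4   1.38  0.    1.36  0.66]
```

View pics/end.png

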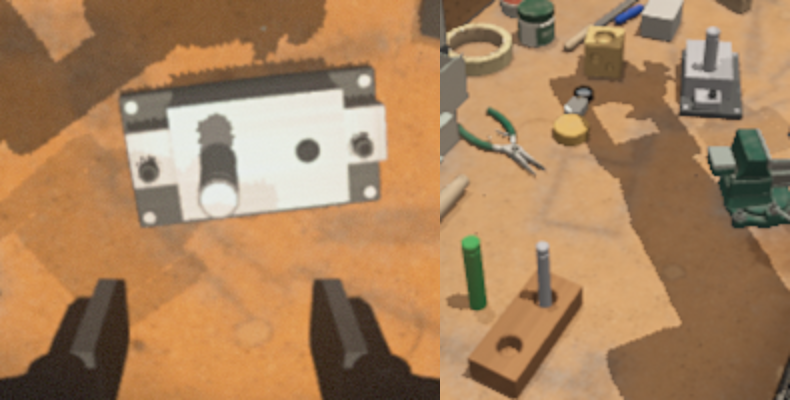

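The punch stands upright in the wide bore, with its top at crop (218,197). The thin punch is in its rack and the bystanders are in place. I'll check the top's height, then hand in.

```bash
python3 -c "
from h import *
D=np.load('w5.npz');T=D['T'];d=D['d'];print(d[194:203,255:264:2].round(0))
for z in(95,100,105):
  p=wray(258.8,198.2,T,z);print(p.round(1),'depth would be',((p-T[:3,3])@T[:3,2]).round(1))
r.sign_off()"
```

```text
[[246. 245. 245. 246. 245.]
 [247. 246. 246. 246. 246.]
 [248. 245. 246. 247. 246.]
 [247.   0. 246. 246. 246.]
 [247. 247. 246. 247. 247.]
 [247. 246. 247. 246. 247.]
 [248. 246. 248. 248. 248.]
 [247. 247. 248. 247. 248.]
 [247. 248. 249. 249. 248.]]
[ 561.7 -326.4   95. ] depth would be 252.2
[ 563.4 -325.9  100. ] depth would be 246.9
[ 565.2 -325.5  105. ] depth would be 241.6
the job is handed in; nothing more can be done
```

The thick punch is standing upright on the bottom of the cutter's wide bore, and I have handed the job in. The clock read about 16.6 s of the 72 s allowed.

**How it went in:** I gripped it in the rack and leaned it 15° with its low edge about 3 mm down in the bore. I felt the bore wall at about 2 N, straightened it in three steps, and slid it down in the grip until the bottom pushed back. The highest force I read at the cutter was about 5 N, against the 20 N limit.

**Last checks:**
- **Seated:** the depth reading on the top of the punch was about 246.5 mm, where 246.9 mm was expected for a punch standing on the bottom. Just before release it was within 0.1° of vertical.
- **Position:** its top measures within about 1.5 mm of the bore position found earlier, which is within the camera error.
- **The rest of the scene:** the last picture shows the thin punch still in its rack, and the green decoy and the other things where they were. The gripper is open and about 130 mm above its release height.

**One disagreement:** the gripper showed a gap of about 16.6 mm on the 18 mm punch. I took that as an offset in the sensor or pads, since the grip held throughout.

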